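# Press a collage: packet home, one turn of the hand wheel

## Robot

A 6-joint arm with a two-finger parallel gripper is mounted at the origin on the work surface. World frame = base frame: x ahead of the robot, y to its left, z up, the work surface at z = 0. Lengths are in m, angles in rad, forces in N, time in s.
With the tool pointing down it reaches from about 0.2 to 0.875 m from the base axis. Payload 3.4 kg.
Tool frame: the origin (TCP) lies between the finger pads; the fingertips stand 25 mm ahead of it and the grasp point (between the pads) lies 6 mm ahead of it (r.nose_length is the z of the fingertips in the tool frame, in m); z points along the fingers, y is the line along which they close (so a half turn about z gives the same grasp; the last joint's range is limited). The gripper opens to 94 mm and grips with 3 to 60 N. Pads are 16 mm wide; open, the fingers measure 119 mm over their backs; the gripper's body (75 mm by 177 mm) begins 78 mm behind the grasp point.
Start: joints at [-1.243, 0.276, 1.505, -0, 1.361, -0.121], TCP at [0.249, -0.518, 0.23] pointing down, gripper open.
Joint ranges: [-2.89, 2.89], [-0.75, 2.08], [0.22, 2.7], [-1.18, 4.32], [0.11, 2.71], [-2.7, 2.7]. Speed limits (rad/s): [2.57, 2.57, 3.14, 3.14, 3.14, 3.14].

## Interface

Orientations are given as a unit quaternion [w, x, y, z].
In Python, from plant import r, gripper_to, inverse_kinematics, vision, models, telemetry gives the robot as it stands. Calls block until the motion is done:
- r.move_to(position, orientation): joint-space move of the TCP to a pose.
- r.move_l(position, rot=None, vel=0.15, guard=None): straight line of the TCP; rot=None keeps the orientation; vel is the mean speed in m/s. With guard (N) it stops when the force on the tool has changed by that much, and returns True; else False.
- r.movej(angles): joint-space move.
- gripper_to(opening, f_grip=None): finger opening in m; f_grip is the grip in N (None keeps the last); returns when the fingers have stopped.
- r.hold(seconds).
- inverse_kinematics(position, orientation): joint angles nearest the present ones, or None.
- vision.snapshot(name): name is "scene" or "top" or "wrist"; returns the picture (400x640x3 uint8, red, green, blue); there is no depth.
- vision.get_calibration(name): a dict with "fx", "fy", "cx", "cy" (pixels), "position" and "orientation" of the camera in the world. Camera axes: x right, y down, z forward; pixel columns grow to the right and rows downward; lengths in m; the calibration is good to about 2 mm. A picture is of the moment at which its call begins: read the wrist's pose just before it. get_calibration takes no time and is no camera call; for the wrist camera it gives the pose at the moment of the call.
A pose or a line that the arm cannot do raises r.PlanningError and nothing moves.
- r.sign_off(): hands the job in; it is judged then, once.
Trained networks look in the newest picture that a camera, given by its name, has taken for a name from the list of things; names that differ only in an ending like _2 or _b are one class to them, and where a whole thing is asked for, a point or a joint stands for the part that bears it (a point fixed in the world has none). Each returns a list of dicts, best first, with "score" (0 to 1); they miss things now and then, are a little off and sometimes report something else, mostly with a low value. They report only what shows in the picture. A call takes as long as a camera call.
- models.boxes_of(thing, camera): "at" ([x, y, z] in m, in world coordinates, good to about 4 mm: the middle of the surface that is visible of it).
- models.regions_of(thing, camera): "pixels" (400x640 bool, what is visible of it).
- models.mark_of(thing, camera): "at" ([x, y, z] in m, in world coordinates, good to about 4 mm: a listed point, or the origin of a listed thing).
Readings, each from a call of its own:
- telemetry.current_t(): time.
- telemetry.current_joints(): joint angles.
- telemetry.current_dq(): joint speeds.
- telemetry.current_joint_efforts(): joint torques, N m.
- telemetry.current_ee_pos(): TCP position.
- telemetry.current_tool_rot(): TCP orientation.
- telemetry.current_wrist_force(): force on the tool from outside, world axes, zero at the start.
- telemetry.current_torque(): the same for the moment, N m.
- telemetry.current_opening(): finger opening in m.
- telemetry.current_finger_force(): force on a finger pad.
Only numpy, scipy, OpenCV 4.12 (cv2) and the standard library are available. Lean on these libraries where they do the work, as an engineer would, in place of code of your own. Each camera call takes 0.05 s, during which the arm holds its last target. There are 200 camera calls.

## Task

Push the packet of boards along the press's channel from its right end until it is fully home against the stop. Then push the hand wheel round by its upright handle, clockwise as seen from above, through exactly one turn, so that the handle is back where it started and the plate presses on the packet. Only push, without gripping or lifting anything, and leave the other things on the table where they are.

Things in the scene. Friction and masses are not known exactly. Their poses are not given: they have to be found in the camera images.
- press: Grey C-frame bench press, fixed; position and yaw vary. Origin on the table below the wheel's axis; z up, x away from the robot to its column (x 78 to 122, 150 high, with an arm to the axis), y left along the channel. Bed top 30 high, x -80 to 80, y -135 to 95, guide rails 8 high with inner faces at x -63 and 63 (all mm). The channel is open on the right (-y).
- packet_end (a point): Middle of the packet's right (-y) end face, half-way up its thickness, 40 mm above the table.
- stop (a point): Middle of the stop's face (normal to the press's y) at the channel's left end, 40 mm above the table; 70 mm to +y of the press's axis. The stop is a steel bar across the channel, 20 mm high above the bed.
- packet: The packet: two plywood boards with the collage between, one loose rigid piece, 122 (x) x 220 (y) x 20 mm, about 0.35 kg, lying flat in the channel and sticking out on the right. Origin: centre of its underside, axes parallel to the press's. Home, its left end is at the stop, its origin at y = -40 mm in the press's frame and its right end at y = -150 mm, 15 mm beyond the bed.
- plate: Sprung aluminium pressure plate 110 x 130 x 10 mm under the platen, centred on the wheel's axis; origin: centre of its underside. It hangs 2 to 8 mm above the packet at the start and goes down 10 mm for one clockwise turn, until it sits on the packet and its springs give. Nothing to touch here.
- wheel (a joint): Angle of the hand wheel, rad, growing clockwise seen from above (lowers the plate). At 0 the handle is on the -x side of the axis in the press's frame. Starts anywhere from -1.5 to 1.5; one turn ends at the start value plus 6.283. Limits -1.7 and 10. Dry friction: about 4 N at the handle moves it; it stays where it is left, and stays at its height.
- handle_mid (a point): Middle of the hand wheel's handle: an upright black round post, 18 mm in diameter, fixed on the rim at the end of one spoke, 75 mm from the axis. Its free part runs from the rim's top at 192 mm to 240 mm above the table; this point is 215 mm above the table.
- wheel_axis (a point): Point on the wheel's upright axis at the height of the rim's top, 192 mm above the table. The steel wheel (three spokes, rim 164 mm over all, 14 mm thick) lies level on top of the press; nothing but the handle stands above it (hub top 194 mm).
- glue_jar: white glue jar with black lid, 56 mm across, 80 mm tall, stands behind the packet's open end; origin under its centre. Bystander.
- tape_roll: cardboard-brown tape roll lying flat, 68 mm across, 20 mm high, in front of the press; origin under its centre. Bystander.
- sanding_block: cork sanding block 40 x 65 x 30 mm, left of the press; origin under its centre. Bystander.
- mug: white mug, 76 mm across, 90 mm tall, right side of the table; origin under its centre. Bystander.
- spray_can: closed can, 54 mm across, 150 mm tall, right side of the table; origin under its centre. Bystander.
- knife: grey utility knife lying flat, 145 x 20 x 14 mm, near the robot on the left; origin under its handle. Bystander.
- scissors: scissors lying flat, about 160 mm long, 10 mm high, near the robot on the right; origin near the pivot end of the grips. Bystander.

How it is judged:
By the outcome, as a careful person would: the job done as asked, in the order asked, and still so for the second after the job is handed in, with the robot touching nothing.
It also fails if it takes over 69 s, if anything falls off the work surface, if the arm or the gripper's body presses on something with over 40 N, if the wrist force passes 120 N, or if a joint passes its speed limit or range.

## Working session

There is one attempt and no reset: what is moved stays moved. The work goes in short steps, each a Python script; the robot and the scene stay as the last script left them, time stands still between calls to the robot, and variables do not carry over. Pictures are saved under pics/ and viewed, at most 10 in all, crops included, and the job is handed in when it is done.

```bash
ls; mkdir -p pics; python3 - <<'E'
from plant import r, vision, models, telemetry
import cv2, numpy as np
for c in ("scene","top"):
    im=vision.snapshot(c); cv2.imwrite(f"pics/{c}0.png",im[:,:,::-1])
    k=vision.get_calibration(c); print(c,k)
    for n in ("packet_end","stop","handle_mid","wheel_axis","press","packet","glue_jar","tape_roll","spray_can","mug"):
        m=models.mark_of(n,c); print(n,[(np.round(x["at"],4).tolist(),round(x["score"],2)) for x in m[:2]])
print(telemetry.current_t(), r.nose_length)
E
```

```text
pics
scene {'fx': 390.5822794913835, 'fy': 390.5822794913835, 'cx': 321.4140766811195, 'cy': 193.44186576895132, 'position': array([ 1.19623816, -0.12904497,  0.95167186]), 'orientation': array([-0.2474415 ,  0.69822451,  0.62936674, -0.23484622])}
packet_end [([0.5729, -0.141, 0.0407], 0.97), ([0.5556, -0.0313, 0.0314], 0.22)]
stop [([0.5429, 0.1408, 0.041], 0.86)]
handle_mid [([0.4926, 0.0184, 0.216], 0.9)]
wheel_axis [([0.5487, 0.0721, 0.1894], 0.71), ([0.4107, -0.0296, -0.0031], 0.59)]
press [([0.5464, 0.0704, -0.0017], 0.86), ([0.5422, 0.1409, 0.0391], 0.6)]
packet [([0.5592, -0.0283, 0.0326], 0.83), ([0.3536, 0.2767, -0.0004], 0.36)]
glue_jar [([0.7239, -0.034, -0.0013], 0.83)]
tape_roll [([0.4077, -0.0364, -0.0012], 0.69)]
spray_can [([0.6495, -0.4048, 0.0051], 0.78)]
mug [([0.4679, -0.4396, -0.0038], 0.87), ([0.547, 0.0732, 0.1905], 0.28)]
top {'fx': 410.99251755922967, 'fy': 410.99251755922967, 'cx': 318.001301765239, 'cy': 200.44536861844185, 'position': array([ 0.41242581, -0.08122253,  1.3562337 ]), 'orientation': array([-0.04002607,  0.71356692, -0.69846705,  0.03693154])}
packet_end [([0.5656, -0.1379, 0.037], 0.9)]
stop [([0.5381, 0.1386, 0.0403], 0.76)]
handle_mid [([0.4918, 0.0237, 0.2199], 0.83)]
wheel_axis [([0.5472, 0.0739, 0.1946], 0.92)]
press [([0.5499, 0.0661, 0.0046], 0.77), ([0.4923, 0.0231, 0.2209], 0.71)]
packet [([0.5561, -0.0279, 0.0268], 0.8)]
glue_jar [([0.7223, -0.0315, -0.0041], 0.51)]
tape_roll [([0.4079, -0.0328, 0.0028], 0.47), ([0.3353, -0.3711, -0.0018], 0.43)]
spray_can [([0.6485, -0.4042, -0.002], 0.97)]
mug [([0.4683, -0.4345, -0.0031], 0.94)]
1.1 0.025
```

View pics/top0.png

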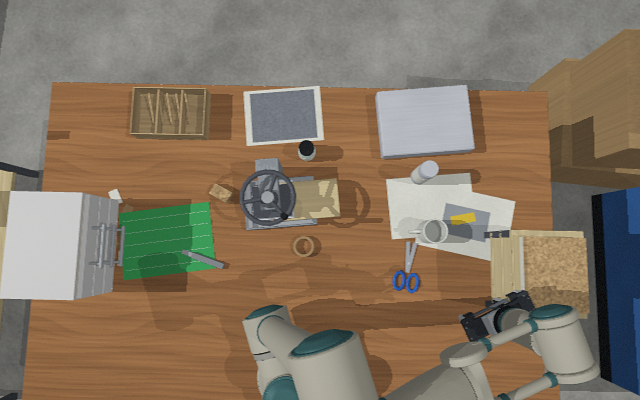

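View pics/scene0.png

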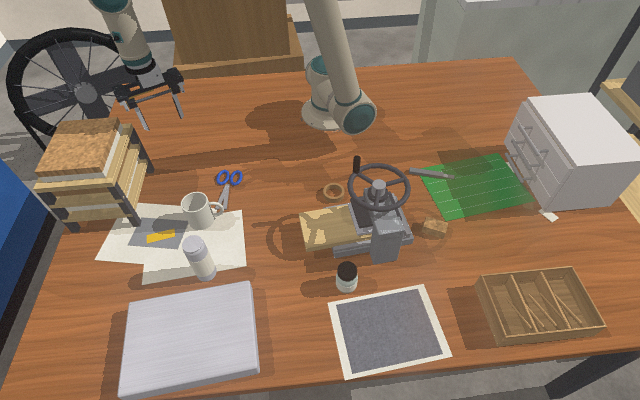

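Top view: wheel centre at (268,197), black handle at (285,216), packet's right end at (340,200). The scene view agrees with this, and nothing stands in the approach. Yaw is about 0.10 rad. Next I push the packet with the tool leaning back to clear the wheel.

```bash
cat > h.py <<'E'
import numpy as np
from scipy.spatial.transform import Rotation as R
T=0.103
X=np.array([np.cos(T),np.sin(T),0]); Y=np.array([-np.sin(T),np.cos(T),0]); Z=np.array([0,0,1.])
STOP=np.array([.5405,.1397,.04]); AX=np.array([.548,.0725,0.]); H=np.array([.4922,.021,0.])
def quat(M): return R.from_matrix(M).as_quat(scalar_first=True)
def down(psi):  # tool y along world yaw psi, pointing down
    y=np.array([np.cos(psi),np.sin(psi),0]); return quat(np.c_[np.cross(y,-Z),y,-Z])
E
python3 - <<'E'
from h import *
from plant import *
tl=np.radians(15); best=None
for s in (1,-1):
    z=-Z*np.cos(tl)+Y*np.sin(tl); y=X*s; M=np.c_[np.cross(y,z),y,z]; q=quat(M)
    off=0.025*z+0.008*s*M[:,0]       # tip front corner relative to TCP
    home=STOP-.22*Y-off; pre=home-.10*Y; j=inverse_kinematics(pre+[0,0,.2],q)
    print(s,j)
    if j is not None and (best is None or abs(j[5])<abs(best[0])): best=(j[5],q,home,pre)
_,q,home,pre=best
gripper_to(.06)
r.move_l(pre+[0,0,.19],q,vel=.25)
r.move_l(pre,vel=.15)
print(telemetry.current_wrist_force())
g=r.move_l(home+.012*Y,vel=.04,guard=15)
p=telemetry.current_ee_pos(); print(g,(p-home)@Y,telemetry.current_wrist_force(),telemetry.current_t())
np.save("q.npy",np.r_[q,home])
import cv2
for c in ("scene","top"):
    im=vision.snapshot(c); print([m["at"] for m in models.mark_of("packet_end",c)[:1]])
    if c=="scene": cv2.imwrite("pics/s1.png",cv2.resize(im[120:300,220:500,::-1],None,fx=2.8,fy=2.8))
E
```

```text
1 [-0.5628634   0.3831447   1.29671961  0.20526455  1.62461189 -0.67157226]
-1 [-0.5628634   0.3831447   1.29671961  0.20526455  1.62461189  2.47002039]
[-0.91848338 -0.36306234 -0.05915092]
True -0.001286476558650995 [-0.23425934 -1.68545814  1.37061368] 7.4917
[[0.5629, -0.0817, 0.0408]]
[[0.5618, -0.0785, 0.0408]]
```

```bash
python3 - <<'E'
from h import *
from plant import *
import cv2
d=np.load("q.npy"); home=d[4:]
p0=telemetry.current_ee_pos()
for f in (20,25):
    g=r.move_l(telemetry.current_ee_pos()+.01*Y,vel=.02,guard=f)
    print(g,(telemetry.current_ee_pos()-p0)@Y,telemetry.current_wrist_force())
r.move_l(home-.08*Y,vel=.12); r.move_l(home-.08*Y+[0,0,.23],vel=.25)
im=vision.snapshot("scene")
cv2.imwrite("pics/s2.png",cv2.resize(im[120:300,220:500,::-1],None,fx=2.8,fy=2.8))
for n in ("packet_end","stop","wheel_axis","handle_mid"):
    for c in ("scene","top"):
        if n=="packet_end" and c=="top": vision.snapshot(c)
        print(n,c,[m["at"] for m in models.mark_of(n,c)[:1]])
a0=np.arctan2(*(H-AX)[1::-1]); print("a0",a0,telemetry.current_t())
for psi0 in (a0-np.pi/2,a0+np.pi/2):
  for k in range(0,5):
    a=a0-k*np.pi/4; P=AX+[.075*np.cos(a),.075*np.sin(a),.225]
    for s in (0,np.pi):
        j=inverse_kinematics(P,down(psi0-k*np.pi/4+s)); 
        if psi0<a0 : print(k,s>0,None if j is None else np.round(j,2))
E
```

```text
True 0.0004749580088230489 [ 0.73440565 -2.79154901  0.83886708]
False 0.0015967153728979483 [ -4.37151513 -22.44042533   4.17487857]
packet_end scene [[0.567, -0.0816, 0.0387]]
packet_end top [[0.56, -0.0803, 0.0394]]
stop scene [[0.5398, 0.1393, 0.0407]]
stop top [[0.5399, 0.1393, 0.0401]]
wheel_axis scene [[0.5486, 0.0704, 0.1872]]
wheel_axis top [[0.5473, 0.0762, 0.1962]]
handle_mid scene [[0.409, -0.0321, -0.0005]]
handle_mid top [[0.4924, 0.022, 0.2222]]
a0 -2.3962476153086496 11.2667
0 False [-0.1   0.16  1.68 -0.    1.31 -2.41]
0 True [-0.1   0.16  1.68 -0.    1.31  0.73]
1 False [ 0.01  0.13  1.71 -0.    1.3  -1.52]
1 True [ 0.01  0.13  1.71 -0.    1.3   1.62]
2 False [ 0.12  0.19  1.64 -0.    1.31 -0.63]
2 True [ 0.12  0.19  1.64 -0.    1.31  2.51]
3 False [ 0.14  0.27  1.52 -0.    1.35  0.18]
3 True None
4 False [ 0.09  0.34  1.42 -0.    1.38  0.91]
4 True [ 0.09  0.34  1.42 -0.    1.38 -2.23]
```

View pics/s2.png

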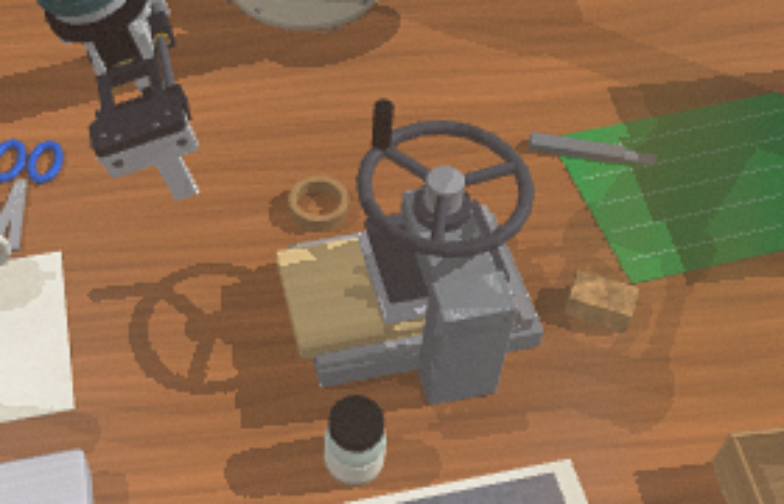

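The packet is against the stop: 22 N of extra push gave only elastic motion, and the end sticks out about 15 mm past the bed. Next is the wheel. I straddle the handle with open fingers so that only the trailing finger pushes, in two half-turn strokes.

```bash
cat >> h.py <<'E'
AX=np.array([.548,.0732,0.]); A0=-2.391; RAD=.075; DEL=.181
def P(b,z=.225): return AX+[RAD*np.cos(b),RAD*np.sin(b),z]
E
cat > stroke.py <<'E'
import sys
from h import *
from plant import *
k=int(sys.argv[1]); a=A0-k*np.pi; s=k*np.pi-np.pi/2   # tool yaw = b + s
j=inverse_kinematics(P(a,.30),down(a+s)); print(np.round(j,2)); assert j[5]<0
r.movej(j); gripper_to(.045)
f0=telemetry.current_wrist_force()
if r.move_l(P(a),vel=.12,guard=10): sys.exit("contact on descent")
fm=[]
for b in np.linspace(a,a-np.pi-DEL,15)[1:]:
    if r.move_l(P(b),down(b+s),vel=.06,guard=45): print("guard",b)
    fm.append(np.linalg.norm(telemetry.current_wrist_force()-f0))
print(np.round(fm,1),telemetry.current_ee_pos()-P(b),telemetry.current_t())
if k==1: r.hold(.2)
b=a-np.pi-(0 if k==0 else .02); r.move_l(P(b),down(b+s),vel=.06); r.move_l(P(b,.30),vel=.15)
vision.snapshot("top"); print([m["at"] for m in models.mark_of("handle_mid","top")[:1]],P(a-np.pi),telemetry.current_t())
E
python3 stroke.py 0
```

```text
[-0.1   0.12  1.54 -0.    1.48 -2.42]
[0.5 1.3 0.4 0.9 1.  1.  1.1 0.7 0.6 0.1 1.2 0.4 1.2 0.8] [3.83760404e-05 6.24744923e-05 2.96240803e-05] 20.375
[[0.602, 0.1281, 0.2227]] [0.60284636 0.12435542 0.225     ] 21.5
```

```bash
python3 stroke.py 1 && python3 - <<'E'
from h import *
from plant import *
import cv2
r.move_l(np.array([.40,-.25,.32]),vel=.25)
t0=cv2.imread("pics/top0.png"); im=vision.snapshot("top")[:,:,::-1]
for c in ("top","scene"):
    if c=="scene": s=vision.snapshot(c)
    for n in ("handle_mid","wheel_axis","packet_end"): print(c,n,[m["at"] for m in models.mark_of(n,c)[:1]])
f=lambda a:cv2.resize(np.ascontiguousarray(a[150:250,220:350]),None,fx=3,fy=3,interpolation=cv2.INTER_CUBIC)
cv2.imwrite("pics/cmp_top.png",np.hstack([f(t0),f(im)]))
g=lambda a:cv2.resize(np.ascontiguousarray(a[140:280,290:420]),None,fx=3,fy=3,interpolation=cv2.INTER_CUBIC)
cv2.imwrite("pics/cmp_sc.png",np.hstack([g(cv2.imread("pics/scene0.png")),g(s[:,:,::-1])]))
print(telemetry.current_t())
E
```

```text
[ 0.09  0.31  1.29 -0.    1.55 -2.23]
[0.9 1.7 2.  3.3 2.6 1.5 2.  1.3 0.7 1.1 1.4 0.8 0.2 1. ] [-8.98549688e-06 -1.07808403e-04  6.08055606e-05] 31.4417
[] [0.49315364 0.02204458 0.225     ] 32.7417
top handle_mid [[0.4898, 0.0248, 0.2208]]
top wheel_axis [[0.4076, -0.0311, 0.0051]]
top packet_end [[0.5632, -0.0797, 0.0391]]
scene handle_mid [[0.5415, 0.1397, 0.0424]]
scene wheel_axis [[0.5487, 0.0714, 0.1886]]
scene packet_end [[0.5673, -0.08, 0.0367]]
34.45
```

View pics/cmp_top.png

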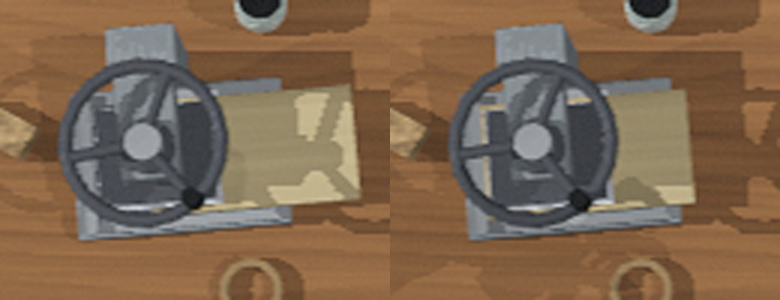

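View pics/cmp_sc.png

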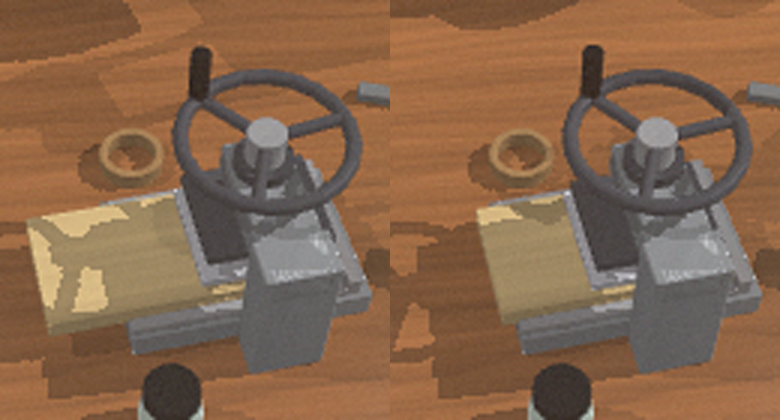

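The top pair shows the handle at (194,198) before and (191,199) after in its own frame, and the packet shortened to home. The scene pair agrees. A quick sub-pixel check of the handle's residual follows.

```bash
python3 - <<'E'
import cv2,numpy as np
from plant import vision
def cen(im,box):
    x,y,w,h=box; g=im[y:y+h,x:x+w].max(2).astype(float); m=np.clip(50-g,0,None)
    yy,xx=np.mgrid[y:y+h,x:x+w]; return (m*xx).sum()/m.sum(),(m*yy).sum()/m.sum(),m.sum()
for c,b in (("top",(277,208,16,14)),("scene",(348,150,20,26))):
    a=cv2.imread(f"pics/{c}0.png"); n=vision.snapshot(c)[:,:,::-1]
    print(c,np.round(cen(a,b),2),np.round(cen(n,b),2))
E
```

```text
top [284.12 216.15 545.  ] [283.24 216.7  586.  ]
scene [353.55 165.03  29.  ] [356. 155.   6.]
```

```bash
python3 -c "
from plant import r
print(r.sign_off())"
```

```text
the job is handed in; nothing more can be done
None
```

The packet is home against the stop, and the wheel has been pushed clockwise one turn, ending about 2° (3 mm at the handle) past its start by the top camera; I left that uncorrected, did not check the plate's contact directly, and handed the job in at about 35 s.

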